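Third hand for a small bench hook

ROBOT

A 6-joint arm with a two-finger parallel gripper is mounted at the origin on the work surface. World frame = base frame: x ahead of the robot, y to its left, z up, the work surface at z = 0. Lengths are in m, angles in rad, forces in N, time in s.
With the tool pointing down it reaches from about 0.35 to 0.775 m from the base axis. Payload 7.3 kg.
Tool frame: the origin (TCP) lies on the front face of the gripper's body, between the roots of the fingers; the fingertips stand ahead of it and the grasp point (between the pads) lies 47 mm ahead of it (finger_overhang is the z of the fingertips in the tool frame, in m); z points along the fingers, y is the line along which they close (so a half turn about z gives the same grasp; the last joint's range is limited). The gripper opens to 92 mm and grips with 3 to 60 N. Pads are 19 mm wide; open, the fingers measure 130 mm over their backs; the gripper's body (75 mm by 190 mm) begins 47 mm behind the grasp point.
Start: joints at [-1.4, 0.342, 1.524, -0, 1.275, -0.146], TCP at [0.164, -0.499, 0.292] pointing down, gripper open.
Joint ranges: [-2.53, 2.53], [-0.77, 2.02], [0.04, 2.7], [-1, 4.14], [0.28, 2.66], [-3.11, 3.11]. Speed limits (rad/s): [2.57, 2.57, 3.14, 3.14, 3.14, 3.14].

INTERFACE

Orientations are given as [roll, pitch, yaw] about the fixed x, y, z axes, in that order (R = Rz(yaw) Ry(pitch) Rx(roll)).
In Python, from cell import * gives the robot as it stands. The module is installed in compiled form; this text tells all that it offers.
- The arm moves only by the tool arm_command, never from a script. Its argument "series" is a list of rows, each an object of numbers: "x", "y", "z": the shift along the tool's x, y, z in mm; "rx", "ry", "rz": the turn, a rotation vector about the tool's x, y, z in degrees. A call has 1 to 20 rows; each row is the pose to reach, as a shift and turn from the pose commanded when the call began, along the tool's axes at that moment; what a row does not reach only later rows make up. A row lasts 1/10 s, in which the tool goes at most 50 mm and 8.59 degrees, less where a joint would pass 70% of its speed; a pose out of reach is approached as far as the arm can. A call with a gripper value outside its range is refused whole. "hand" is the finger opening in mm, from 0 to 91.8, set as the call begins (left out, the last holds). The fingers move at their own pace and stop on an object; "squeeze" is the grip in N (left out, the last holds). Time passes only in rows, so rows that repeat a pose let the fingers close. It gives the time, the measured TCP pose, the force, the opening and the grip force at its end, in the units of the state.
- observe(): the state, without advancing time (a new reading comes with each control period).
- read_camera(name): name is "side" or "top" or "wrist"; returns a dict with "pixels" (384x512x3 uint8, blue, green, red), "K" (3x3 intrinsics, pixels), "rvec" (rotation vector, rad) and "tvec" (3), from world to camera coordinates, as OpenCV has them. Camera axes: x right, y down, z forward; pixel columns grow to the right and rows downward; lengths in m; the calibration is good to about 2 mm. A picture is of the moment at which its call begins. There is no depth.
- hand_in(): hands the job in; it is judged then, once.
Trained networks look in a picture, given as the dict that the camera call returned (one of the last four; its "shot" number tells which), for a name from the list of things; names that differ only in an ending like _2 or _b are one class to them, and where a whole thing is asked for, a point or a joint stands for the part that bears it (a point fixed in the world has none). Each returns a list of dicts, best first, with "confidence" (0 to 1); they miss things now and then, are a little off and sometimes report something else, mostly with a low value. They report only what shows in the picture. A call takes as long as a camera call. They do not tell look-alikes from the thing itself.
- boxes_of(picture, query): "point" ([x, y, z] in m, in world coordinates, good to about 4 mm: the middle of the surface that is visible of it).
- trace(picture, query): "pixels" (384x512 bool, what is visible of it).
- mark_of(picture, query): "point" ([x, y, z] in m, in world coordinates, good to about 4 mm: a listed point, or the origin of a listed thing).
The state is a dict: "time": time; "qpos": joint angles; "qvel": joint speeds; "joint_efforts": joint torques, N m; "tool_pos": TCP position; "tool_rot": TCP orientation; "contact_force": force on the tool from outside, world axes, zero at the start; "torque": the same for the moment, N m; "opening": finger opening in m; "grip_force": force on a finger pad.
Only numpy, scipy, OpenCV 4.12 (cv2) and the standard library are available. Lean on these libraries where they do the work, as an engineer would, in place of code of your own. Each camera call takes 0.05 s, during which the arm holds its last target. There are 200 camera calls.

TASK

Help me put together a small bench hook: lay the plywood base flat in the matching pocket of the assembly jig and let go of it, then set the red-brown cleat on top of it, centred from side to side, and gently press it square against both lengths of the jig's fence with a steady push of about 14 newtons (no less than 8, no more than 20). Keep that push up for a few seconds and finish your program still pressing like that, so that I can drive the screws. Leave the other things on the bench as they are.

Things in the scene. Friction and masses are not known exactly. Their poses are not given: they have to be found in the camera images.
- jig: Assembly jig screwed to the bench: brown MDF board 200 x 200 mm, 18 mm thick, with a rectangular pocket in its top, 8 mm deep, and a dark wooden fence behind the pocket. Origin: centre of its underside, on the bench. Its x points from the pocket to the fence (away from the robot, turned at most 0.35 rad), y runs along the fence, z up.
- pocket (a point): Centre of the pocket's floor, 10 mm above the bench, 20 mm to -x of the board's centre. Axes as the jig's. The pocket is 68 mm along x and 134 mm along y, 4 mm more than the base each way, its edge chamfered by 3 mm.
- fence_mid (a point): Middle of the fence's upright face that looks to the jig's -x, at 28 mm above the bench, the height of the base's top once it lies in the pocket. The face is 35 mm to +x of the pocket's centre, 1 mm behind the pocket's wall. Axes as the jig's.
- fence: The whole fence, fixed on the jig: two dark wooden lengths in line, each 45 mm along y, 22 mm thick and 22 mm high on the jig's top, so they end 40 mm above the bench. Between them is an open gap 64 mm wide for fingers. Origin: middle of the gap in the plane of the face, on the jig's top. Axes as the jig's.
- fence_left: The length of fence on the jig's +y side (from 32 to 77 mm from the middle). Its origin and axes are those of the fence.
- fence_right: The length of fence on the jig's -y side. Its origin and axes are those of the fence.
- base: The bench hook's base: plate of pale plywood with dark ply lines on its edges, 64 mm (its x) by 130 mm (its y), 18 mm thick, about 0.1 kg, loose on the bench to one side of the jig. Origin: centre of its underside. The same after a half turn. In the pocket it stands 10 mm above the jig's top.
- cleat: The cleat: straight bar of red-brown hardwood, 20 mm (its x) by 120 mm (its y), 25 mm high, about 45 g, a dark screw hole near either end of its top, loose on the bench on the other side of the jig. Origin: centre of its underside. The same after a half turn. Against the fence its centre lies 10 mm before the face. All is rigid wood.
- sample: A finished bench hook standing behind the jig: plate 64 x 130 mm with a screwed-on cleat, 43 mm high. Origin: centre of its underside.
- glue: Upright white glue bottle with an orange cap, 56 mm across, 150 mm tall. Origin: centre of its underside.
- screws: Open blue plastic box of brass screws, 75 x 100 mm, 32 mm high. Origin: centre of its underside.
- screwdriver: Screwdriver with a red handle, 200 mm long, lying on the bench. Its x axis runs from handle to tip.
- saw: Razor saw lying flat: wooden handle, brass back, steel blade, about 280 mm long along its x axis. The origin lies between handle and blade.
- rocket: White model rocket standing on four wooden fins, 340 mm tall, 130 mm over the fins. Origin: centre of its foot.
- nose: White plastic nose cone standing on its flat end, 41 mm across, 77 mm tall. Origin: centre of its underside.
There are look-alikes about, which are no part of the job. Of the things that look like the cleat, take the one that is farthest to the robot's left at the start.

How it is judged:
By the outcome, as a careful person would: the job done as asked, in the order asked, and still so for the second after the job is handed in, while the arm keeps its last pose, push and grip.
It also fails if it takes over 72 s, if anything falls off the work surface, if the arm or the gripper's body presses on something with over 40 N, if the wrist force passes 120 N, or if a joint passes its speed limit or range.

## Working session

There is one attempt and no reset: what is moved stays moved. The work goes in short steps, Python scripts to look and compute and a tool call to move; the robot and the scene stay as the last step left them, time stands still between calls to the robot, and variables do not carry over. Pictures are saved under pics/ and viewed, at most 10 in all, crops included, and the job is handed in when it is done.

Besides the shell and the picture viewer there is one more tool, called as a command line: name --argument value ..., lists and objects as JSON in quotes. arm_command: Moves the arm, as the interface text tells. Its arguments: {"type":"object","properties":{"series":{"type":"array"},"hand":{"type":"number"},"squeeze":{"type":"number"}},"required":["series"]}

```bash
mkdir -p pics; cat > h.py <<'E'
from cell import *
import numpy as np, cv2
def P(c):
    R=cv2.Rodrigues(np.array(c["rvec"],float))[0]; return R,np.array(c["tvec"],float).ravel(),np.array(c["K"],float)
def onplane(c,uv,z):
    R,t,K=P(c); d=R.T@np.linalg.inv(K)@np.array([uv[0],uv[1],1.]); o=-R.T@t
    return o+d*(z-o[2])/d[2]
def proj(c,p):
    return cv2.projectPoints(np.array(p,float).reshape(-1,1,3),np.array(c["rvec"],float),np.array(c["tvec"],float),np.array(c["K"],float),None)[0].reshape(-1,2)
def tri(ca,a,cb,b):
    Ms=[]
    for c in (ca,cb):
        R,t,K=P(c); Ms.append(K@np.c_[R,t])
    X=cv2.triangulatePoints(Ms[0],Ms[1],np.array(a,float).reshape(2,1),np.array(b,float).reshape(2,1)).ravel(); return X[:3]/X[3]
E
python3 - <<'E'
from h import *
np.set_printoptions(precision=4,suppress=True)
s=observe(); print(s["time"],s["tool_pos"],s["tool_rot"],s["contact_force"],s["opening"],s.keys())
t=read_camera("top"); d=read_camera("side")
cv2.imwrite("pics/a.png",np.vstack([t["pixels"]])); cv2.imwrite("pics/b.png",d["pixels"])
for c,n in((t,"top"),(d,"side")):
    R,tt,K=P(c);print(n,-R.T@tt,K[0,0])
    for q in("jig","pocket","fence_mid","base","cleat","fence_left","fence_right","sample","glue","rocket","screws","saw"):
        print(n,q,[(np.round(m["point"],3),round(m["confidence"],2)) for m in mark_of(c,q)][:4])
E
```

```text
0.0 [ 0.1635 -0.4986  0.2916] [-3.1401 -0.0002  0.3168] [ 0.0888 -0.3751  0.7709] 0.09195597932214988 dict_keys(['time', 'qpos', 'qvel', 'joint_efforts', 'tool_pos', 'tool_rot', 'contact_force', 'torque', 'grip_force', 'opening'])
top [0.3461 0.0094 1.3326] 443.2902379201508
top jig [(array([0.488, 0.003, 0.   ]), 0.86), (array([ 0.642, -0.307,  0.003]), 0.58)]
top pocket [(array([ 0.428, -0.319, -0.001]), 0.46)]
top fence_mid [(array([0.503, 0.005, 0.017]), 0.18)]
top base [(array([ 0.424, -0.32 ,  0.001]), 0.58)]
top cleat [(array([0.308, 0.252, 0.004]), 0.58), (array([ 0.565,  0.248, -0.002]), 0.56), (array([0.436, 0.33 , 0.004]), 0.54)]
top fence_left [(array([0.501, 0.007, 0.019]), 0.47)]
top fence_right [(array([0.505, 0.008, 0.018]), 0.56)]
top sample [(array([0.766, 0.13 , 0.   ]), 0.63)]
top glue [(array([ 0.77 , -0.   , -0.004]), 0.69)]
top rocket [(array([ 0.604,  0.472, -0.001]), 0.58)]
top screws [(array([ 0.734, -0.142,  0.   ]), 0.62), (array([ 0.762,  0.132, -0.   ]), 0.59), (array([0.604, 0.471, 0.002]), 0.37)]
top saw [(array([ 0.538, -0.5  , -0.001]), 0.8)]
side [0
[... 164 characters left out ...]
.013]), 0.82)]
side fence_mid [(array([0.502, 0.006, 0.032]), 0.61), (array([0.767, 0.13 , 0.001]), 0.36)]
side base [(array([ 0.43 , -0.319,  0.001]), 0.8)]
side cleat [(array([0.562, 0.244, 0.004]), 0.97), (array([0.304, 0.25 , 0.001]), 0.93)]
side fence_left [(array([0.607, 0.473, 0.003]), 0.72), (array([0.503, 0.005, 0.018]), 0.65)]
side fence_right [(array([0.5  , 0.006, 0.02 ]), 0.65)]
side sample [(array([ 0.771,  0.134, -0.   ]), 0.78)]
side glue [(array([ 0.77 ,  0.001, -0.001]), 0.58)]
side rocket [(array([ 0.601,  0.473, -0.001]), 0.65), (array([ 0.77 , -0.003, -0.001]), 0.41)]
side screws [(array([ 0.734, -0.142,  0.003]), 0.88)]
side saw [(array([ 0.541, -0.498, -0.003]), 0.76)]
```

View pics/a.png

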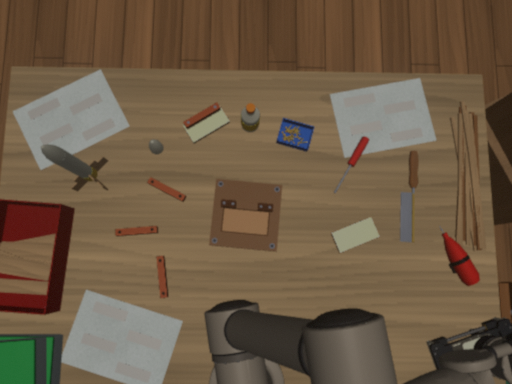

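View pics/b.png

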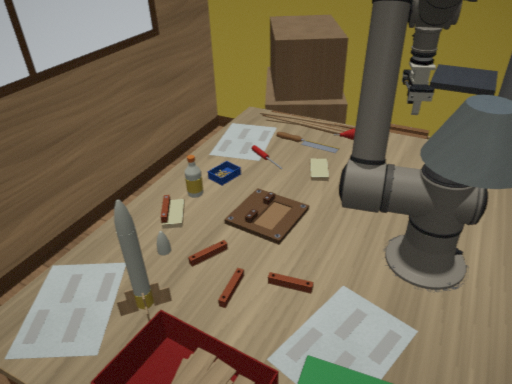

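The top view shows x running up and y running left. The base is at px (355,235) and the jig at (246,215), with its fence on the far side. There are three cleats, at (137,231), (162,277) and (167,189), and the leftmost is (137,231), about (0.436, 0.33). The side view shows the same layout, with the sample behind the jig.

```bash
cat >> h.py <<'E'
def rect(c,m,z,near=None):
    m=m.astype(np.uint8); cs=cv2.findContours(m,cv2.RETR_EXTERNAL,cv2.CHAIN_APPROX_NONE)[0]
    k=max(cs,key=cv2.contourArea).reshape(-1,2)
    w=np.array([onplane(c,p,z)[:2] for p in k],np.float32)*1000
    (cx,cy),(a,b),an=cv2.minAreaRect(w)
    if a>b: an-=90;a,b=b,a
    # an: direction of short side (x axis)
    return np.round([cx,cy,a,b,(an+90)%180-90],1)
E
python3 - <<'E'
from h import *
np.set_printoptions(precision=4,suppress=True)
t=read_camera("top"); d=read_camera("side"); w=read_camera("wrist")
R,tt,K=P(w); o=-R.T@tt; s=observe()
from scipy.spatial.transform import Rotation as Ro
T=Ro.from_euler("xyz",s["tool_rot"]).as_matrix()
print("cam in tool",T.T@(o-s["tool_pos"]),"axes",T.T@R.T, K[0,0])
try: print("overhang",finger_overhang)
except Exception as e: print(e)
for q,z in(("base",.018),("cleat",.025),("jig",.018)):
    for c,n in((t,"top"),(d,"side")):
        for m in trace(c,q): print(n,q,round(m["confidence"],2),m["pixels"].sum(),rect(c,m["pixels"],z))
        print([(np.round(m["point"],3),round(m["confidence"],2)) for m in boxes_of(c,q)])
E
```

```text
cam in tool [ 0.0843 -0.0007 -0.093 ] axes [[ 0.0003 -0.9512 -0.3086]
 [ 1.      0.0003  0.    ]
 [ 0.0001 -0.3086  0.9512]] 272.12643384586505
overhang 0.0655
top base 0.79 983 [ 427.  -317.3   65.9  135.1   21. ]
[(array([ 0.425, -0.318,  0.017]), 0.95)]
side base 0.95 387 [ 425.6 -303.2   65.1  148.7   22.1]
[(array([ 0.423, -0.299,  0.019]), 0.88)]
top cleat 0.78 332 [302.2 248.1  23.7 118.5 -82.1]
top cleat 0.62 251 [556.8 245.4  20.1 119.7 -27.2]
top cleat 0.51 321 [431.5 328.1  24.1 119.4   3.5]
[(array([0.559, 0.244, 0.024]), 0.79), (array([0.304, 0.243, 0.028]), 0.71), (array([0.437, 0.328, 0.028]), 0.51)]
side cleat 0.95 523 [300.2 259.9  40.8 121.6 -83.4]
side cleat 0.88 455 [552.7 256.9  44.9 127.2 -26.9]
side cleat 0.65 459 [428.6 340.   32.5 140.5   6.8]
[(array([0.298, 0.256, 0.024]), 0.87), (array([0.428, 0.342, 0.027]), 0.79), (array([ 0.668, -0.317,  0.021]), 0.62), (array([0.559, 0.254, 0.025]), 0.56), (array([ 0.423, -0.302,  0.017]), 0.26)]
top jig 0.92 4446 [484.1   9.2 200.4 202.4  -4.8]
[(array([0.485, 0.   , 0.017]), 0.78), (array([ 0.518, -0.493,  0.015]), 0.63)]
side jig 0.98 2784 [482.2  16.8 212.4 223.5  -4.8]
[(array([0.481, 0.025, 0.022]), 0.76)]
```

```bash
cat >> h.py <<'E'
from scipy.spatial.transform import Rotation as Ro
def delta(x,y,z,psi,s=None,cur=None):
    """mm and deg target, printed as tool-axes row"""
    s=s or observe()
    T=Ro.from_euler("xyz",s["tool_rot"]); 
    G=Ro.from_euler("xyz",[np.pi,0,np.radians(psi)])
    d=T.inv().apply(np.array([x,y,z])/1000-s["tool_pos"])*1000
    print("shift",np.round(d,1),"rot",np.round(np.degrees((T.inv()*G).as_rotvec()),2))
E
python3 -c "
from h import *
delta(475,5,260,85)"
```

```text
shift [ 452.9 -381.8   32.2] rot [  0.     0.   -66.85]
```

arm_command --series '[{"x":226,"y":-191,"z":10,"rz":-33},{"x":226,"y":-191,"z":10,"rz":-33},{"x":226,"y":-191,"z":10,"rz":-33},{"x":226,"y":-191,"z":10,"rz":-33},{"x":226,"y":-191,"z":10,"rz":-33},{"x":226,"y":-191,"z":10,"rz":-33},{"x":453,"y":-382,"z":32,"rz":-66.85},{"x":453,"y":-382,"z":32,"rz":-66.85},{"x":453,"y":-382,"z":32,"rz":-66.85},{"x":453,"y":-382,"z":32,"rz":-66.85},{"x":453,"y":-382,"z":32,"rz":-66.85},{"x":453,"y":-382,"z":32,"rz":-66.85},{"x":453,"y":-382,"z":32,"rz":-66.85},{"x":453,"y":-382,"z":32,"rz":-66.85},{"x":453,"y":-382,"z":32,"rz":-66.85},{"x":453,"y":-382,"z":32,"rz":-66.85},{"x":453,"y":-382,"z":32,"rz":-66.85}]'

```text
invalid input
```

```bash
python3 - <<'E'
from h import *
np.set_printoptions(precision=4,suppress=True)
s=observe(); print(s["time"],s["tool_pos"],s["tool_rot"],s["contact_force"],s["qpos"])
c=read_camera("wrist"); im=c["pixels"].copy()
cv2.imwrite("pics/c.png",im)
for q in("jig","pocket","fence_mid","fence"):
    print(q,[(np.round(m["point"],4),round(m["confidence"],2)) for m in mark_of(c,q)][:2])
np.savez("jig.npz",**{k:c[k] for k in("K","rvec","tvec","pixels")})
g=proj(c,[[.488,.005,.018]]);print(g)
delta(427,-317,210,111)
E
```

```text
2.05 [ 0.1636 -0.4989  0.2922] [3.1416 0.     0.3168] [0.1352 1.0465 0.0525] [-1.4     0.342   1.5241 -0.      1.2754 -0.146 ]
jig []
pocket []
fence_mid []
fence []
[[-183.8645 -367.052 ]]
shift [307.  -90.8  82.2] rot [  0.     0.   -92.85]
```

View pics/c.png

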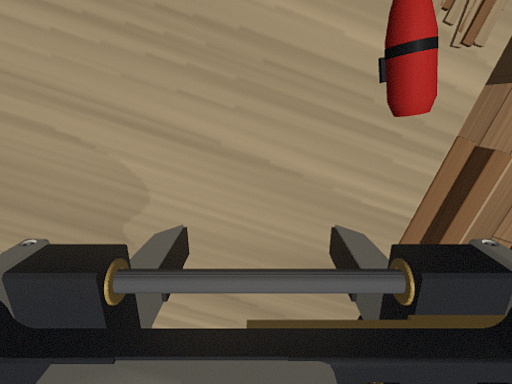

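The picture shows empty bench, because the move was refused. The fingers block everything below row 230, so I need to place targets about 60 mm to the tool's +x.

arm_command --series '[{"x":392,"y":-401,"z":10,"rx":0,"ry":0,"rz":-66.8},{"x":392,"y":-401,"z":10,"rx":0,"ry":0,"rz":-66.8},{"x":392,"y":-401,"z":10,"rx":0,"ry":0,"rz":-66.8},{"x":392,"y":-401,"z":10,"rx":0,"ry":0,"rz":-66.8},{"x":392,"y":-401,"z":10,"rx":0,"ry":0,"rz":-66.8},{"x":392,"y":-401,"z":10,"rx":0,"ry":0,"rz":-66.8},{"x":392,"y":-401,"z":10,"rx":0,"ry":0,"rz":-66.8},{"x":392,"y":-401,"z":10,"rx":0,"ry":0,"rz":-66.8},{"x":392,"y":-401,"z":10,"rx":0,"ry":0,"rz":-66.8},{"x":392,"y":-401,"z":10,"rx":0,"ry":0,"rz":-66.8},{"x":392,"y":-401,"z":10,"rx":0,"ry":0,"rz":-66.8},{"x":392,"y":-401,"z":10,"rx":0,"ry":0,"rz":-66.8},{"x":392,"y":-401,"z":10,"rx":0,"ry":0,"rz":-66.8},{"x":392,"y":-401,"z":10,"rx":0,"ry":0,"rz":-66.8},{"x":392,"y":-401,"z":10,"rx":0,"ry":0,"rz":-66.8}]'

```text
time: 3.8
tool_pos: [0.4107, 0.003, 0.2822]
tool_rot: [-3.141, 0.0, 1.481]
contact_force: [-0.5, 0.6, -0.3]
opening: 0.0919
grip_force: 0.0
```

arm_command --series '[{"x":-68,"y":65,"z":10,"rx":0,"ry":0,"rz":0},{"x":-68,"y":65,"z":10,"rx":0,"ry":0,"rz":0},{"x":-68,"y":65,"z":10,"rx":0,"ry":0,"rz":0},{"x":-68,"y":65,"z":10,"rx":0,"ry":0,"rz":0}]'

```text
time: 4.2
tool_pos: [0.4694, -0.0711, 0.2718]
tool_rot: [-3.14, -0.0, 1.479]
contact_force: [0.1, 0.3, 0.4]
opening: 0.0916
grip_force: 0.0
```

```bash
python3 - <<'E'
from h import *
np.set_printoptions(precision=4,suppress=True)
s=observe(); print(s["time"],s["tool_pos"],s["tool_rot"],s["contact_force"],s["qpos"])
c=read_camera("wrist"); im=c["pixels"].copy()
cv2.imwrite("pics/d.png",im)
for q in("jig","pocket","fence_mid"):
    print(q,[(np.round(m["point"],4),round(m["confidence"],2)) for m in mark_of(c,q)][:2])
np.savez("jig.npz",**{k:c[k] for k in("K","rvec","tvec","pixels")})
for m in trace(c,"jig"): print(m["confidence"],rect(c,m["pixels"],.018))
delta(427,-317,210,111)
E
```

```text
4.2 [ 0.4694 -0.0711  0.2718] [-3.1402 -0.0002  1.4785] [0.1242 0.3091 0.4061] [-0.3119  0.27    1.6881 -0.0001  1.1849 -0.2196]
jig [(array([ 0.4857,  0.0049, -0.0015]), 0.91)]
pocket [(array([0.4662, 0.0067, 0.012 ]), 0.77)]
fence_mid [(array([0.5012, 0.006 , 0.0303]), 0.75), (array([ 0.7361, -0.141 , -0.0015]), 0.18)]
0.75 [485.4   7.8 202.4 202.7  85.2]
0.39 [515.9  31.4  24.3 110.7  -3.9]
shift [-251.   -20.5   62.6] rot [  0.02   0.01 -26.02]
```

View pics/d.png

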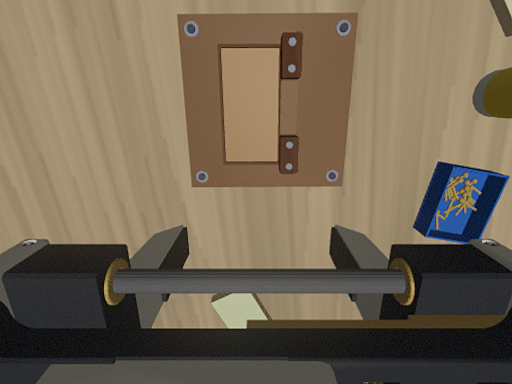

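The wrist picture shows the whole jig. The board corners are near (178,14), (357,12), (342,187) and (191,187), the pocket spans (220–281, 45–163), and the fence blocks are at x≈291. Next I'll fit the jig pose and go and look at the base.

arm_command --series '[{"x":-307,"y":9,"z":22,"rx":0,"ry":0,"rz":-26},{"x":-307,"y":9,"z":22,"rx":0,"ry":0,"rz":-26},{"x":-307,"y":9,"z":22,"rx":0,"ry":0,"rz":-26},{"x":-307,"y":9,"z":22,"rx":0,"ry":0,"rz":-26},{"x":-307,"y":9,"z":22,"rx":0,"ry":0,"rz":-26},{"x":-307,"y":9,"z":22,"rx":0,"ry":0,"rz":-26},{"x":-307,"y":9,"z":22,"rx":0,"ry":0,"rz":-26},{"x":-307,"y":9,"z":22,"rx":0,"ry":0,"rz":-26},{"x":-307,"y":9,"z":22,"rx":0,"ry":0,"rz":-26},{"x":-307,"y":9,"z":22,"rx":0,"ry":0,"rz":-26},{"x":-307,"y":9,"z":22,"rx":0,"ry":0,"rz":-26}]'

```text
time: 5.55
tool_pos: [0.4523, -0.3743, 0.2508]
tool_rot: [3.141, 0.0, 1.938]
contact_force: [-0.3, 0.6, -0.2]
opening: 0.0919
grip_force: 0.0
```

```bash
cat >> h.py <<'E'
from scipy.optimize import least_squares
def sub(im,pts,w=4):
    g=cv2.cvtColor(im,cv2.COLOR_BGR2GRAY)
    return cv2.cornerSubPix(g,np.array(pts,np.float32).reshape(-1,1,2),(w,w),(-1,-1),(3,50,.01)).reshape(-1,2)
def fit(c,uv,loc,x0,freez=False):
    """planar pose (x,y[,dz]) and yaw of local points loc seen at uv"""
    def w(p):
        a=p[2]; l=np.array(loc,float); R=np.array([[np.cos(a),-np.sin(a)],[np.sin(a),np.cos(a)]])
        return np.c_[l[:,:2]@R.T+p[:2],l[:,2]+(p[3] if freez else 0)]
    r=least_squares(lambda p:(proj(c,w(p))-uv).ravel(),list(x0)+([0] if freez else []))
    return r.x,np.sqrt((r.fun**2).mean())
E
python3 - <<'E'
from h import *
np.set_printoptions(precision=4,suppress=True)
j=dict(np.load("jig.npz")); b=.1
uv=sub(j["pixels"],[(178,14),(357,12),(342,187),(191,187)]);print(uv)
loc=[(-b,b,.018),(b,b,.018),(b,-b,.018),(-b,-b,.018)]
for f in(0,1): print("board",*fit(j,uv,loc,[.486,.005,-.08],f))
x,_=fit(j,uv,loc,[.486,.005,-.08])
a=x[2];R=np.array([[np.cos(a),-np.sin(a)],[np.sin(a),np.cos(a)]])
pl=[(-.054,.067,.015),(.014,.067,.015),(.014,-.067,.015),(-.054,-.067,.015)]
print("pocket rim pred px",[proj(j,[[*(R@p[:2]+x[:2]),p[2]]]).ravel().round(1) for p in pl])
s=observe(); print(s["time"],s["tool_pos"],s["tool_rot"])
c=read_camera("wrist");np.savez("base.npz",**{k:c[k] for k in("K","rvec","tvec","pixels")})
print([(np.round(m["point"],4),round(m["confidence"],2)) for m in mark_of(c,"base")])
for m in trace(c,"base"):
    print(round(m["confidence"],2),rect(c,m["pixels"],.018))
    k=max(cv2.findContours(m["pixels"].astype(np.uint8),0,1)[0],key=cv2.contourArea)
    print(cv2.approxPolyDP(k,5,True).reshape(-1,2).tolist())
cr=np.hstack([cv2.resize(j["pixels"][0:200,165:365],None,fx=2,fy=2),cv2.resize(c["pixels"][0:200,150:350],None,fx=2,fy=2)])
cv2.imwrite("pics/e.png",cr)
E
```

```text
[[176.5898  13.7292]
 [357.7891  12.1054]
 [342.1097 185.873 ]
 [191.4605 186.5855]]
board [ 0.4861  0.0079 -0.085 ] 0.11393315226375356
board [ 0.4861  0.0079 -0.085   0.    ] 0.11388881575729334
pocket rim pred px [array([220.1,  47.1]), array([279.1,  46.6]), array([277.4, 161.3]), array([225.3, 161.7])]
5.55 [ 0.4523 -0.3743  0.2508] [3.1413 0.0004 1.9383]
[(array([ 0.4289, -0.3194,  0.0013]), 0.87)]
0.74 [ 428.8 -318.5   63.9  129.6   22.2]
[[228, 66], [233, 179], [282, 178], [284, 67]]
```

View pics/e.png

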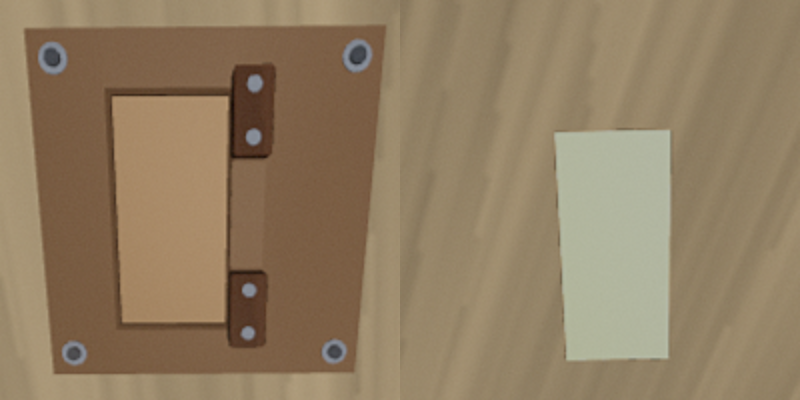

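The left crop shows the jig with an empty pocket and a gap between the fence blocks. The right crop shows the base, square in the view at px (228–284, 66–179). The free-height fit agrees with 18 mm.

```bash
python3 - <<'E'
from h import *
np.set_printoptions(precision=4,suppress=True)
c=dict(np.load("base.npz"))
uv=sub(c["pixels"],[(228,66),(284,67),(282,178),(233,179)],3);print(uv)
h=.018;loc=[(-.032,.065,h),(.032,.065,h),(.032,-.065,h),(-.032,-.065,h)]
for f in(0,1):
    x,e=fit(c,uv,loc,[.428,-.318,.38],f);print(x,e)
x,e=fit(c,uv,loc,[.428,-.318,.38])
delta(x[0]*1000,x[1]*1000,130,90+np.degrees(x[2]))
E
```

```text
[[226.8251  65.8354]
 [284.4788  64.4276]
 [283.6892 178.7403]
 [232.7176 179.5974]]
[ 0.4291 -0.319   0.3887] 0.3828002066232617
[ 0.4291 -0.3191  0.3887 -0.0026] 0.13951767681138053
shift [ 60.5  -1.5 120.6] rot [ 0.01  0.02 -1.25]
```

arm_command --series '[{"x":60.5,"y":-1.5,"z":40,"rx":0,"ry":0,"rz":-1.2},{"x":60.5,"y":-1.5,"z":80,"rx":0,"ry":0,"rz":-1.2},{"x":60.5,"y":-1.5,"z":120,"rx":0,"ry":0,"rz":-1.2},{"x":60.5,"y":-1.5,"z":140,"rx":0,"ry":0,"rz":-1.2},{"x":60.5,"y":-1.5,"z":155,"rx":0,"ry":0,"rz":-1.2},{"x":60.5,"y":-1.5,"z":165,"rx":0,"ry":0,"rz":-1.2},{"x":60.5,"y":-1.5,"z":172,"rx":0,"ry":0,"rz":-1.2},{"x":60.5,"y":-1.5,"z":175,"rx":0,"ry":0,"rz":-1.2},{"x":60.5,"y":-1.5,"z":175,"rx":0,"ry":0,"rz":-1.2},{"x":60.5,"y":-1.5,"z":175,"rx":0,"ry":0,"rz":-1.2}]'

```text
time: 6.7
tool_pos: [0.4291, -0.3201, 0.0759]
tool_rot: [3.141, 0.001, 1.957]
contact_force: [-0.5, -0.0, 0.7]
opening: 0.0921
grip_force: 0.0
```

arm_command --series '[{"x":0,"y":0,"z":0,"rx":0,"ry":0,"rz":0},{"x":0,"y":0,"z":0,"rx":0,"ry":0,"rz":0},{"x":0,"y":0,"z":0,"rx":0,"ry":0,"rz":0},{"x":0,"y":0,"z":0,"rx":0,"ry":0,"rz":0},{"x":0,"y":0,"z":0,"rx":0,"ry":0,"rz":0},{"x":0,"y":0,"z":0,"rx":0,"ry":0,"rz":0},{"x":0,"y":0,"z":0,"rx":0,"ry":0,"rz":0},{"x":0,"y":0,"z":0,"rx":0,"ry":0,"rz":0},{"x":0,"y":0,"z":0,"rx":0,"ry":0,"rz":0},{"x":0,"y":0,"z":0,"rx":0,"ry":0,"rz":0}]' --hand 56 --squeeze 25

```text
time: 7.7
tool_pos: [0.4289, -0.3199, 0.0754]
tool_rot: [3.142, 0.0, 1.957]
contact_force: [-0.3, 0.2, 3.5]
opening: 0.0634
grip_force: 25.0
```

arm_command --series '[{"x":0,"y":0,"z":-20,"rx":0,"ry":0,"rz":0},{"x":0,"y":0,"z":-55,"rx":0,"ry":0,"rz":0},{"x":290.5,"y":158,"z":-60,"rx":0,"ry":0,"rz":27},{"x":290.5,"y":158,"z":-60,"rx":0,"ry":0,"rz":27},{"x":290.5,"y":158,"z":-60,"rx":0,"ry":0,"rz":27},{"x":290.5,"y":158,"z":-60,"rx":0,"ry":0,"rz":27},{"x":290.5,"y":158,"z":-60,"rx":0,"ry":0,"rz":27},{"x":290.5,"y":158,"z":-60,"rx":0,"ry":0,"rz":27},{"x":290.5,"y":158,"z":-60,"rx":0,"ry":0,"rz":27},{"x":290.5,"y":158,"z":-60,"rx":0,"ry":0,"rz":27},{"x":290.5,"y":158,"z":-60,"rx":0,"ry":0,"rz":27},{"x":290.5,"y":158,"z":-60,"rx":0,"ry":0,"rz":27},{"x":290.5,"y":158,"z":-60,"rx":0,"ry":0,"rz":27},{"x":290.5,"y":158,"z":-60,"rx":0,"ry":0,"rz":27},{"x":290.5,"y":158,"z":-60,"rx":0,"ry":0,"rz":27}]'

```text
time: 9.2
tool_pos: [0.4656, 0.008, 0.1352]
tool_rot: [-3.142, 0.0, 1.485]
contact_force: [-0.3, 0.2, -0.9]
opening: 0.0635
grip_force: 25.0
```

```bash
python3 - <<'E'
from h import *
s=observe(); print(s["time"],s["tool_pos"],s["tool_rot"],s["contact_force"],s["opening"],s["grip_force"])
c=read_camera("wrist");cv2.imwrite("pics/f.png",c["pixels"])
np.savez("held.npz",**{k:c[k] for k in("K","rvec","tvec","pixels")})
delta(466.1,8.8,95,85.13)
E
```

```text
9.2 [0.46563074 0.00798079 0.13515511] [-3.14153544e+00  1.17557919e-04  1.48455046e+00] [-0.2830753   0.16503991 -0.89014662] 0.06345919180085077 24.99954253435135
shift [ 0.7  0.4 40.2] rot [-0.    0.   -0.05]
```

View pics/f.png

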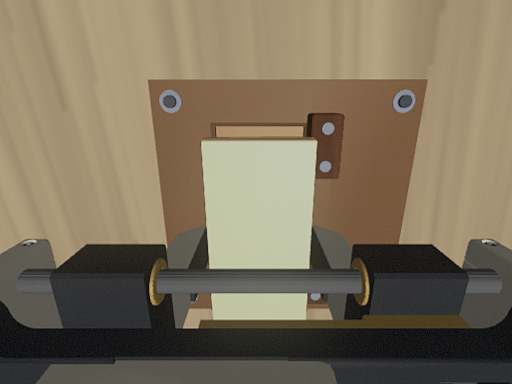

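The base is held level above the pocket. Its far top corners are at (202,140) and (316,139), the jig's far corners at (149,80) and (426,80), and the left fence block at (325,146). I'll check the relative offset from this same image.

```bash
python3 - <<'E'
from h import *
np.set_printoptions(precision=4,suppress=True)
c=dict(np.load("held.npz"))
u=sub(c["pixels"],[(202,140),(316,139),(149,80),(426,80)],4);print(u)
a=fit(c,u[:2],[(-.032,.065,.0778),(.032,.065,.0778)],[.466,.009,-.085])
b=fit(c,u[2:],[(-.1,.1,.018),(.1,.1,.018)],[.486,.008,-.085])
print(a,b)
x=b[0];al=x[2];print("pocket",x[0]-.02*np.cos(al),x[1]-.02*np.sin(al))
E
```

```text
[[200.8589 140.4919]
 [316.8256 140.2961]
 [147.3273  79.2868]
 [427.2768  79.0377]]
(array([ 0.4657,  0.0086, -0.0842]), np.float64(0.34877686335526586)) (array([ 0.4861,  0.0077, -0.085 ]), np.float64(0.1687791767330681))
pocket 0.4661268538613754 0.00935411084383843
```

arm_command --series '[{"x":0.7,"y":0.4,"z":12,"rx":0,"ry":0,"rz":0},{"x":0.7,"y":0.4,"z":24,"rx":0,"ry":0,"rz":0},{"x":0.7,"y":0.4,"z":32,"rx":0,"ry":0,"rz":0},{"x":0.7,"y":0.4,"z":38,"rx":0,"ry":0,"rz":0},{"x":0.7,"y":0.4,"z":40,"rx":0,"ry":0,"rz":0},{"x":0.7,"y":0.4,"z":42,"rx":0,"ry":0,"rz":0},{"x":0.7,"y":0.4,"z":44,"rx":0,"ry":0,"rz":0},{"x":0.7,"y":0.4,"z":45,"rx":0,"ry":0,"rz":0},{"x":0.7,"y":0.4,"z":45,"rx":0,"ry":0,"rz":0}]'

```text
time: 10.15
tool_pos: [0.4661, 0.0095, 0.0903]
tool_rot: [3.141, 0.0, 1.486]
contact_force: [-0.9, -0.0, -1.8]
opening: 0.0634
grip_force: 25.0
```

arm_command --series '[{"x":0,"y":0,"z":1,"rx":0,"ry":0,"rz":0},{"x":0,"y":0,"z":2,"rx":0,"ry":0,"rz":0},{"x":0,"y":0,"z":3,"rx":0,"ry":0,"rz":0},{"x":0,"y":0,"z":4,"rx":0,"ry":0,"rz":0},{"x":0,"y":0,"z":4.6,"rx":0,"ry":0,"rz":0},{"x":0,"y":0,"z":4.6,"rx":0,"ry":0,"rz":0}]'

```text
time: 10.75
tool_pos: [0.466, 0.0095, 0.0855]
tool_rot: [-3.141, 0.0, 1.486]
contact_force: [-0.0, 0.3, -0.6]
opening: 0.0637
grip_force: 25.0
```

arm_command --series '[{"x":0,"y":0,"z":0.3,"rx":0,"ry":0,"rz":0},{"x":0,"y":0,"z":0.3,"rx":0,"ry":0,"rz":0},{"x":0,"y":0,"z":0.3,"rx":0,"ry":0,"rz":0},{"x":0,"y":0,"z":0.3,"rx":0,"ry":0,"rz":0},{"x":0,"y":0,"z":0.3,"rx":0,"ry":0,"rz":0},{"x":0,"y":0,"z":0.3,"rx":0,"ry":0,"rz":0}]' --hand 84

```text
time: 11.35
tool_pos: [0.4661, 0.0095, 0.0853]
tool_rot: [3.142, 0.0, 1.486]
contact_force: [0.2, 0.4, -0.5]
opening: 0.0838
grip_force: 0.0
```

```bash
python3 - <<'E'
from h import *
s=observe();print(s["opening"],s["grip_force"],s["contact_force"])
a=np.radians(90+4); p=np.array([433,330])-60*np.array([np.cos(a),np.sin(a)]); print(p)
delta(p[0],p[1],250,94)
delta(466,-70,250,85.13)
E
```

```text
0.08382343613260657 0.0 [ 0.16427126  0.39185997 -0.53997249]
[437.18538842 270.14615698]
shift [ 257.3  -50.8 -164.7] rot [ 0.    0.01 -8.85]
shift [ -79.2    6.6 -164.7] rot [0.   0.01 0.02]
```

arm_command --series '[{"x":0,"y":0,"z":-20,"rx":0,"ry":0,"rz":0},{"x":0,"y":0,"z":-60,"rx":0,"ry":0,"rz":0},{"x":-79,"y":6,"z":-165,"rx":0,"ry":0,"rz":0},{"x":-79,"y":6,"z":-165,"rx":0,"ry":0,"rz":0},{"x":-79,"y":6,"z":-165,"rx":0,"ry":0,"rz":0},{"x":-79,"y":6,"z":-165,"rx":0,"ry":0,"rz":0},{"x":-79,"y":6,"z":-165,"rx":0,"ry":0,"rz":0}]'

```text
time: 12.05
tool_pos: [0.4652, -0.0699, 0.2503]
tool_rot: [3.141, -0.0, 1.485]
contact_force: [-0.4, -0.2, -0.2]
opening: 0.0838
grip_force: 0.0
```

```bash
python3 - <<'E'
from h import *
s=observe();print(s["time"],s["tool_pos"])
c=read_camera("wrist");np.savez("placed.npz",**{k:c[k] for k in("K","rvec","tvec","pixels")})
cv2.imwrite("pics/g.png",cv2.resize(c["pixels"][0:240,140:400],None,fx=2.4,fy=2.4,interpolation=2))
for m in trace(c,"base"):
    print(round(m["confidence"],2),rect(c,m["pixels"],.028))
    k=max(cv2.findContours(m["pixels"].astype(np.uint8),0,1)[0],key=cv2.contourArea)
    print(cv2.approxPolyDP(k,5,True).reshape(-1,2).tolist())
delta(437,270,250,94)
E
```

```text
12.05 [ 0.46515168 -0.06985065  0.25026228]
0.94 [465.6  10.5  63.9 128.6  -4.9]
[[225, 43], [227, 163], [278, 165], [283, 45]]
0.51 [485.1   8.8 192.9 194.8  85.1]
[[176, 7], [190, 190], [348, 191], [369, 8]]
shift [335.5 -56.1  -0.5] rot [-0.14 -0.05 -8.83]
```

View pics/g.png

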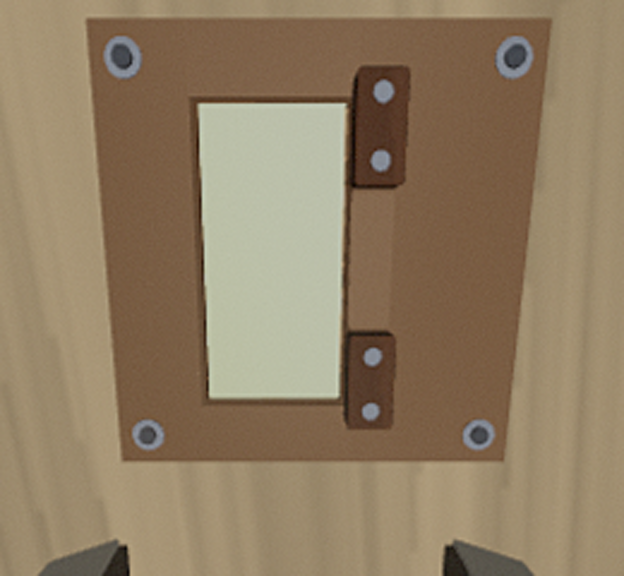

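The base lies flat in the pocket, evenly seated. Its crop px are (200–345, 103–400), and measured at z=28 mm it is 63.9×128.6 mm. Next is the cleat.

arm_command --series '[{"x":335,"y":-56,"z":0,"rx":0,"ry":0,"rz":-8.8},{"x":335,"y":-56,"z":0,"rx":0,"ry":0,"rz":-8.8},{"x":335,"y":-56,"z":0,"rx":0,"ry":0,"rz":-8.8},{"x":335,"y":-56,"z":0,"rx":0,"ry":0,"rz":-8.8},{"x":335,"y":-56,"z":0,"rx":0,"ry":0,"rz":-8.8},{"x":335,"y":-56,"z":0,"rx":0,"ry":0,"rz":-8.8},{"x":335,"y":-56,"z":0,"rx":0,"ry":0,"rz":-8.8},{"x":335,"y":-56,"z":0,"rx":0,"ry":0,"rz":-8.8},{"x":335,"y":-56,"z":0,"rx":0,"ry":0,"rz":-8.8},{"x":335,"y":-56,"z":0,"rx":0,"ry":0,"rz":-8.8},{"x":335,"y":-56,"z":0,"rx":0,"ry":0,"rz":-8.8}]'

```text
time: 13.25
tool_pos: [0.4379, 0.2678, 0.2499]
tool_rot: [-3.141, 0.001, 1.638]
contact_force: [0.5, 0.0, 0.3]
opening: 0.0836
grip_force: 0.0
```

```bash
python3 - <<'E'
from h import *
s=observe();print(s["time"],s["tool_pos"],s["tool_rot"])
c=read_camera("wrist");np.savez("cleat.npz",**{k:c[k] for k in("K","rvec","tvec","pixels")})
cv2.imwrite("pics/h.png",cv2.resize(c["pixels"][0:240,:],None,fx=1.5,fy=1.5,interpolation=2))
print([(np.round(m["point"],4),round(m["confidence"],2)) for m in mark_of(c,"cleat")])
for m in trace(c,"cleat"):
    print(round(m["confidence"],2),rect(c,m["pixels"],.025))
    k=max(cv2.findContours(m["pixels"].astype(np.uint8),0,1)[0],key=cv2.contourArea)
    print(cv2.approxPolyDP(k,3,True).reshape(-1,2).tolist())
E
```

```text
13.25 [0.43794415 0.26777021 0.24991517] [-3.14075171e+00  5.72814174e-04  1.63830227e+00]
[(array([ 0.5617,  0.2468, -0.0021]), 0.85), (array([0.438 , 0.3302, 0.0056]), 0.79), (array([0.302 , 0.2509, 0.0013]), 0.57)]
0.93 [305.3 253.1  26.7 126.9 -81.4]
[[200, 172], [108, 175], [97, 182], [102, 196], [192, 189], [200, 184]]
0.81 [555.2 249.4  31.3 119.  -27.1]
[[389, 161], [371, 153], [319, 224], [321, 233], [330, 224], [342, 228], [391, 166]]
0.58 [435.5 330.1  21.8 119.2   4.8]
[[253, 67], [254, 174], [265, 175], [270, 99], [267, 68]]
```

View pics/h.png

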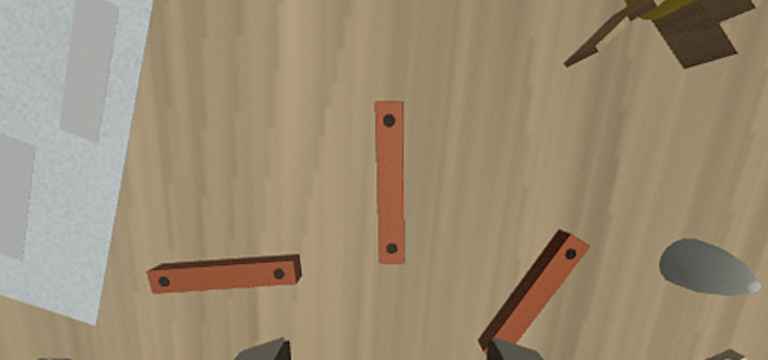

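The target cleat is upright in the middle of the crop at (375–405, 101–263). The two look-alikes, at (225,275) and (540,285), stay well to the near side.

```bash
python3 - <<'E'
from h import *
np.set_printoptions(precision=4,suppress=True)
c=dict(np.load("cleat.npz"))
uv=sub(c["pixels"],[(250,67),(268.7,67),(270,175.3),(252.7,175.3)],3);print(uv)
h=.025;loc=[(-.01,.06,h),(.01,.06,h),(.01,-.06,h),(-.01,-.06,h)]
for f in(1,0):
    x,e=fit(c,uv,loc,[.4355,.330,.08],f);print(x,e)
delta(x[0]*1000,x[1]*1000,75,90+np.degrees(x[2]))
E
```

```text
[[249.7289  66.9391]
 [268.7009  67.206 ]
 [269.4118 175.3936]
 [252.1022 174.9112]]
[ 0.435   0.3298  0.0829 -0.0021] 0.32523045941009865
[0.435  0.3298 0.0829] 0.4109682897486055
shift [ 62.    0.9 175.3] rot [ 0.    0.01 -0.89]
```

arm_command --series '[{"x":62,"y":1,"z":40,"rx":0,"ry":0,"rz":-0.9},{"x":62,"y":1,"z":80,"rx":0,"ry":0,"rz":-0.9},{"x":62,"y":1,"z":120,"rx":0,"ry":0,"rz":-0.9},{"x":62,"y":1,"z":145,"rx":0,"ry":0,"rz":-0.9},{"x":62,"y":1,"z":162,"rx":0,"ry":0,"rz":-0.9},{"x":62,"y":1,"z":172,"rx":0,"ry":0,"rz":-0.9},{"x":62,"y":1,"z":178,"rx":0,"ry":0,"rz":-0.9},{"x":62,"y":1,"z":181,"rx":0,"ry":0,"rz":-0.9},{"x":62,"y":1,"z":181,"rx":0,"ry":0,"rz":-0.9},{"x":62,"y":1,"z":181,"rx":0,"ry":0,"rz":-0.9}]'

```text
time: 14.4
tool_pos: [0.4351, 0.3309, 0.0701]
tool_rot: [3.14, -0.001, 1.655]
contact_force: [0.2, -0.2, 0.1]
opening: 0.0839
grip_force: 0.0
```

arm_command --series '[{"x":0,"y":0,"z":0,"rx":0,"ry":0,"rz":0},{"x":0,"y":0,"z":0,"rx":0,"ry":0,"rz":0},{"x":0,"y":0,"z":0,"rx":0,"ry":0,"rz":0},{"x":0,"y":0,"z":0,"rx":0,"ry":0,"rz":0},{"x":0,"y":0,"z":0,"rx":0,"ry":0,"rz":0},{"x":0,"y":0,"z":0,"rx":0,"ry":0,"rz":0},{"x":0,"y":0,"z":0,"rx":0,"ry":0,"rz":0},{"x":0,"y":0,"z":0,"rx":0,"ry":0,"rz":0},{"x":0,"y":0,"z":0,"rx":0,"ry":0,"rz":0},{"x":0,"y":0,"z":0,"rx":0,"ry":0,"rz":0},{"x":0,"y":0,"z":0,"rx":0,"ry":0,"rz":0},{"x":0,"y":0,"z":0,"rx":0,"ry":0,"rz":0}]' --hand 12 --squeeze 15

```text
time: 15.6
tool_pos: [0.4346, 0.3307, 0.0692]
tool_rot: [-3.142, 0.0, 1.655]
contact_force: [0.2, 0.3, -0.6]
opening: 0.0199
grip_force: 15.0
```

```bash
python3 - <<'E'
from h import *
s=observe();print(s["time"],s["tool_pos"],s["tool_rot"],s["opening"],s["grip_force"],s["contact_force"])
a=np.radians(s["tool_rot"][2]); 
psi=s["tool_rot"][2]; tx=np.array([np.cos(psi),np.sin(psi)])
off=(np.array([.435,.3298])-s["tool_pos"][:2])@tx; print("cleat ahead along tool x mm",off*1000)
al=-.085; ex=np.array([np.cos(al),np.sin(al)]); ey=np.array([-ex[1],ex[0]])
g=np.array([.4861,.0079])+ex*(.015-.010-.004)-ey*off
print("goal TCP 4mm before the fence",g)
delta(g[0]*1000,g[1]*1000,s["tool_pos"][2]*1000+80,90+np.degrees(al))
E
```

```text
15.6 [0.43461791 0.33067485 0.06924112] [-3.14154579e+00  1.22153275e-04  1.65544332e+00] 0.01989103188058554 14.995885491371155 [ 0.19231247  0.31628639 -0.561455  ]
cleat ahead along tool x mm -0.9040189465419238
goal TCP 4mm before the fence [0.48717314 0.00871586]
shift [-325.3   25.1  -80. ] rot [-0.    0.01  9.72]
```

arm_command --series '[{"x":0,"y":0,"z":-30,"rx":0,"ry":0,"rz":0},{"x":0,"y":0,"z":-70,"rx":0,"ry":0,"rz":0},{"x":-325,"y":25,"z":-80,"rx":0,"ry":0,"rz":9.7},{"x":-325,"y":25,"z":-80,"rx":0,"ry":0,"rz":9.7},{"x":-325,"y":25,"z":-80,"rx":0,"ry":0,"rz":9.7},{"x":-325,"y":25,"z":-80,"rx":0,"ry":0,"rz":9.7},{"x":-325,"y":25,"z":-80,"rx":0,"ry":0,"rz":9.7},{"x":-325,"y":25,"z":-80,"rx":0,"ry":0,"rz":9.7},{"x":-325,"y":25,"z":-80,"rx":0,"ry":0,"rz":9.7},{"x":-325,"y":25,"z":-80,"rx":0,"ry":0,"rz":9.7},{"x":-325,"y":25,"z":-80,"rx":0,"ry":0,"rz":9.7},{"x":-325,"y":25,"z":-80,"rx":0,"ry":0,"rz":9.7},{"x":-325,"y":25,"z":-80,"rx":0,"ry":0,"rz":9.7},{"x":-325,"y":25,"z":-80,"rx":0,"ry":0,"rz":9.7}]'

```text
time: 17.0
tool_pos: [0.4869, 0.01, 0.1493]
tool_rot: [-3.142, 0.0, 1.488]
contact_force: [0.5, -0.4, -0.6]
opening: 0.02
grip_force: 15.0
```

```bash
python3 - <<'E'
from h import *
s=observe();print(s["time"],s["tool_pos"],s["tool_rot"],s["opening"],s["grip_force"],s["contact_force"])
c=read_camera("wrist");cv2.imwrite("pics/i.png",c["pixels"])
np.savez("held2.npz",**{k:c[k] for k in("K","rvec","tvec","pixels")})
delta(487.17,8.9,97.5,85.13)
E
```

```text
17.0 [0.48689853 0.01000011 0.14929491] [-3.14153508e+00  3.45234549e-05  1.48790654e+00] 0.01999503683395489 14.996028542518616 [ 0.5044817  -0.41394581 -0.63989744]
shift [-0.9  0.3 51.8] rot [-0.01  0.    0.11]
```

View pics/i.png

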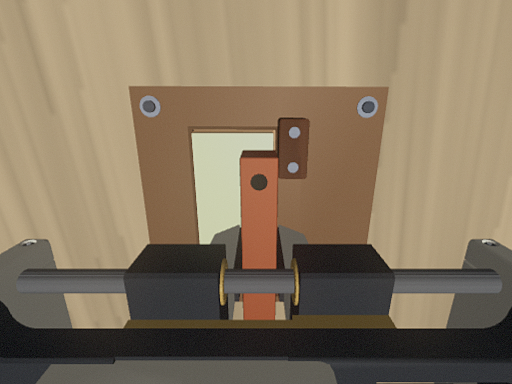

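The cleat is held parallel to the fence. Its far top end is at (241–278, 158), the fence block at (293,148), and the base is visible at its left. I'll check the offsets.

```bash
python3 - <<'E'
from h import *
np.set_printoptions(precision=4,suppress=True)
c=dict(np.load("held2.npz"))
u=sub(c["pixels"],[(241,158),(278,158),(131,86),(388,86)],3);print(u)
a=fit(c,u[:2],[(-.01,.06,.105),(.01,.06,.105)],[.487,.009,-.085])
b=fit(c,u[2:],[(-.1,.1,.018),(.1,.1,.018)],[.486,.008,-.085])
print(a,b)
d=a[0][:2]-b[0][:2];al=-.085;print("cleat in jig mm",d@[np.cos(al),np.sin(al)]*1000,d@[-np.sin(al),np.cos(al)]*1000)
E
```

```text
[[239.5515 156.909 ]
 [277.5055 157.8498]
 [128.2838  85.7511]
 [388.4686  86.576 ]]
(array([ 0.4851,  0.0089, -0.1076]), np.float64(0.46030165838990983)) (array([ 0.486 ,  0.0076, -0.0855]), np.float64(0.08916985170907865))
cleat in jig mm -1.0496655729298288 1.1970143390617778
```

arm_command --series '[{"x":-0.7,"y":0,"z":15,"rx":0,"ry":0,"rz":0.1},{"x":-0.7,"y":0,"z":30,"rx":0,"ry":0,"rz":0.1},{"x":-0.7,"y":0,"z":40,"rx":0,"ry":0,"rz":0.1},{"x":-0.7,"y":0,"z":45,"rx":0,"ry":0,"rz":0.1},{"x":-0.7,"y":0,"z":48,"rx":0,"ry":0,"rz":0.1},{"x":-0.7,"y":0,"z":50,"rx":0,"ry":0,"rz":0.1},{"x":-0.7,"y":0,"z":51,"rx":0,"ry":0,"rz":0.1},{"x":-0.7,"y":0,"z":51.5,"rx":0,"ry":0,"rz":0.1},{"x":-0.7,"y":0,"z":51.5,"rx":0,"ry":0,"rz":0.1}]'

```text
time: 17.95
tool_pos: [0.4871, 0.0083, 0.098]
tool_rot: [3.141, 0.0, 1.484]
contact_force: [0.2, -0.2, 1.1]
opening: 0.02
grip_force: 15.0
```

arm_command --series '[{"x":0,"y":0,"z":0.3,"rx":0,"ry":0,"rz":0},{"x":0,"y":0,"z":0.6,"rx":0,"ry":0,"rz":0},{"x":0,"y":0,"z":0.8,"rx":0,"ry":0,"rz":0},{"x":0,"y":0,"z":0.8,"rx":0,"ry":0,"rz":0},{"x":0,"y":0,"z":0.8,"rx":0,"ry":0,"rz":0}]'

```text
time: 18.45
tool_pos: [0.487, 0.0083, 0.0972]
tool_rot: [3.141, 0.0, 1.484]
contact_force: [-1.1, -0.3, 3.9]
opening: 0.0198
grip_force: 15.0
```

arm_command --series '[{"x":0,"y":0,"z":0,"rx":0,"ry":0,"rz":0},{"x":0,"y":0,"z":0,"rx":0,"ry":0,"rz":0},{"x":0,"y":0,"z":0,"rx":0,"ry":0,"rz":0},{"x":0,"y":0,"z":0,"rx":0,"ry":0,"rz":0},{"x":0,"y":0,"z":0,"rx":0,"ry":0,"rz":0}]' --hand 36

```text
time: 18.95
tool_pos: [0.487, 0.0083, 0.0969]
tool_rot: [-3.142, 0.0, 1.484]
contact_force: [0.5, -0.1, -0.2]
opening: 0.0362
grip_force: 0.0
```

arm_command --series '[{"x":0,"y":0,"z":1.2,"rx":-1.5,"ry":0,"rz":0},{"x":0,"y":1,"z":1.2,"rx":-1.5,"ry":0,"rz":0},{"x":0,"y":2,"z":1.2,"rx":-1.5,"ry":0,"rz":0},{"x":0,"y":3,"z":1.2,"rx":-1.5,"ry":0,"rz":0},{"x":0,"y":4,"z":1.2,"rx":-1.5,"ry":0,"rz":0},{"x":0,"y":5,"z":1.2,"rx":-1.5,"ry":0,"rz":0},{"x":0,"y":6,"z":1.2,"rx":-1.5,"ry":0,"rz":0},{"x":0,"y":6.5,"z":1.2,"rx":-1.5,"ry":0,"rz":0},{"x":0,"y":7,"z":1.2,"rx":-1.5,"ry":0,"rz":0},{"x":0,"y":7.5,"z":1.2,"rx":-1.5,"ry":0,"rz":0},{"x":0,"y":8,"z":1.2,"rx":-1.5,"ry":0,"rz":0},{"x":0,"y":8,"z":1.2,"rx":-1.5,"ry":0,"rz":0}]'

```text
time: 20.15
tool_pos: [0.495, 0.0076, 0.0958]
tool_rot: [3.115, 0.0, 1.484]
contact_force: [-0.3, 0.7, -0.0]
opening: 0.036
grip_force: 0.0
```

arm_command --series '[{"x":0,"y":0.4,"z":0,"rx":0,"ry":0,"rz":0},{"x":0,"y":0.8,"z":0,"rx":0,"ry":0,"rz":0},{"x":0,"y":1.2,"z":0,"rx":0,"ry":0,"rz":0},{"x":0,"y":1.6,"z":0,"rx":0,"ry":0,"rz":0},{"x":0,"y":2,"z":0,"rx":0,"ry":0,"rz":0},{"x":0,"y":2,"z":0,"rx":0,"ry":0,"rz":0}]'

```text
time: 20.75
tool_pos: [0.497, 0.0074, 0.0959]
tool_rot: [3.115, 0.0, 1.484]
contact_force: [-0.5, -1.1, -0.2]
opening: 0.0361
grip_force: 0.0
```

arm_command --series '[{"x":0,"y":0.4,"z":0,"rx":0,"ry":0,"rz":0},{"x":0,"y":0.8,"z":0,"rx":0,"ry":0,"rz":0},{"x":0,"y":1,"z":0,"rx":0,"ry":0,"rz":0},{"x":0,"y":1,"z":0,"rx":0,"ry":0,"rz":0}]'

```text
time: 21.15
tool_pos: [0.4975, 0.0074, 0.0958]
tool_rot: [3.116, 0.0, 1.484]
contact_force: [-2.9, -0.7, 0.9]
opening: 0.0359
grip_force: 1.2
```

arm_command --series '[{"x":0,"y":0.3,"z":0,"rx":0,"ry":0,"rz":0},{"x":0,"y":0.3,"z":0,"rx":0,"ry":0,"rz":0},{"x":0,"y":0.3,"z":0,"rx":0,"ry":0,"rz":0}]'

```text
time: 21.45
tool_pos: [0.4976, 0.0074, 0.0958]
tool_rot: [3.117, 0.0, 1.484]
contact_force: [-5.4, 1.3, 3.4]
opening: 0.0358
grip_force: 2.5
```

arm_command --series '[{"x":0,"y":0.3,"z":0,"rx":0,"ry":0,"rz":0},{"x":0,"y":0.3,"z":0,"rx":0,"ry":0,"rz":0},{"x":0,"y":0.3,"z":0,"rx":0,"ry":0,"rz":0}]'

```text
time: 21.75
tool_pos: [0.4977, 0.0074, 0.0958]
tool_rot: [3.118, 0.0, 1.485]
contact_force: [-5.6, -0.1, 3.9]
opening: 0.0361
grip_force: 3.0
```

arm_command --series '[{"x":0,"y":0.3,"z":0,"rx":0,"ry":0,"rz":0},{"x":0,"y":0.5,"z":0,"rx":0,"ry":0,"rz":0},{"x":0,"y":0.5,"z":0,"rx":0,"ry":0,"rz":0},{"x":0,"y":0.5,"z":0,"rx":0,"ry":0,"rz":0}]' --hand 36 --squeeze 40

```text
time: 22.15
tool_pos: [0.4977, 0.0074, 0.0957]
tool_rot: [3.119, 0.0, 1.485]
contact_force: [-6.4, -0.7, 5.5]
opening: 0.0357
grip_force: 3.7
```

```bash
python3 - <<'E'
from h import *
np.set_printoptions(precision=3,suppress=True)
F=[]
for i in range(6):
    c=read_camera("wrist" if i%2 else "top"); s=observe(); F.append(np.r_[s["contact_force"],s["torque"],s["grip_force"]])
print(np.mean(F,0),np.std(F,0),s["time"],s["tool_pos"],s["opening"])
cv2.imwrite("pics/j.png",c["pixels"])
E
```

```text
[-7.346 -0.335  5.333 -0.047  1.314  0.025  3.678] [0.478 0.448 0.472 0.021 0.042 0.036 0.001] 22.45 [0.498 0.007 0.096] 0.03592535701489326
```

View pics/j.png

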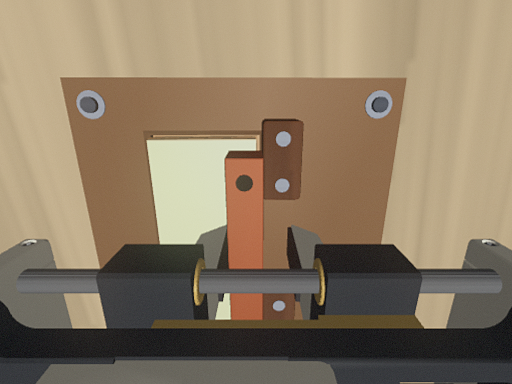

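The cleat's right edge now lies along the fence block at (264,160), straight and parallel to it. The steady push is 7.3 N with about 5 N of vertical friction. I'll relieve the vertical force and push a bit more.

arm_command --series '[{"x":0,"y":0.3,"z":-0.3,"rx":0,"ry":0,"rz":0},{"x":0,"y":0.6,"z":-0.6,"rx":0,"ry":0,"rz":0},{"x":0,"y":0.9,"z":-0.6,"rx":0,"ry":0,"rz":0},{"x":0,"y":1,"z":-0.6,"rx":0,"ry":0,"rz":0},{"x":0,"y":1,"z":-0.6,"rx":0,"ry":0,"rz":0}]'

```text
time: 22.95
tool_pos: [0.4979, 0.0074, 0.0957]
tool_rot: [3.121, 0.0, 1.485]
contact_force: [-7.7, 0.1, 1.9]
opening: 0.0364
grip_force: 4.2
```

```bash
cat > f.py <<'E'
from h import *
np.set_printoptions(precision=3,suppress=True)
F=[]
for i in range(8):
    c=read_camera("top"); s=observe(); F.append(np.r_[s["contact_force"],s["torque"],s["grip_force"]])
print(np.mean(F,0),np.std(F,0),s["time"],s["tool_pos"]*1000,s["tool_rot"],s["opening"])
E
python3 f.py
```

```text
[-8.519 -0.451  2.32  -0.118  1.44   0.002  4.188] [0.302 0.395 0.433 0.02  0.018 0.027 0.001] 23.35 [497.899   7.371  95.737] [3.121 0.    1.485] 0.035734755981705
```

arm_command --series '[{"x":0,"y":0.4,"z":-0.2,"rx":0,"ry":0,"rz":0},{"x":0,"y":0.8,"z":-0.4,"rx":0,"ry":0,"rz":0},{"x":0,"y":1.2,"z":-0.6,"rx":0,"ry":0,"rz":0},{"x":0,"y":1.6,"z":-0.6,"rx":0,"ry":0,"rz":0},{"x":0,"y":2,"z":-0.6,"rx":0,"ry":0,"rz":0},{"x":0,"y":2,"z":-0.6,"rx":0,"ry":0,"rz":0}]'

```text
time: 23.95
tool_pos: [0.4983, 0.0073, 0.0957]
tool_rot: [3.125, 0.0, 1.485]
contact_force: [-12.4, -0.5, 1.5]
opening: 0.036
grip_force: 6.1
```

```bash
python3 f.py
```

```text
[-12.047  -1.068   1.379  -0.166   2.072   0.046   6.044] [0.455 0.697 0.459 0.019 0.034 0.024 0.004] 24.35 [498.235   7.346  95.692] [3.125 0.    1.485] 0.03589148434559131
```

arm_command --series '[{"x":0,"y":0.4,"z":-0.2,"rx":0,"ry":0,"rz":0},{"x":0,"y":0.8,"z":-0.3,"rx":0,"ry":0,"rz":0},{"x":0,"y":1.1,"z":-0.3,"rx":0,"ry":0,"rz":0},{"x":0,"y":1.1,"z":-0.3,"rx":0,"ry":0,"rz":0},{"x":0,"y":1.1,"z":-0.3,"rx":0,"ry":0,"rz":0}]'

```text
time: 24.85
tool_pos: [0.4984, 0.0073, 0.0957]
tool_rot: [3.128, 0.0, 1.485]
contact_force: [-14.6, -0.8, 1.1]
opening: 0.0363
grip_force: 7.1
```

```bash
cat >> f.py <<'E'
c=read_camera("wrist");d=read_camera("side")
a=cv2.resize(c["pixels"][60:330,130:420],None,fx=1.8,fy=1.8,interpolation=2)
p=proj(d,[[.486,.008,.03]])[0].astype(int)
b=cv2.resize(d["pixels"][p[1]-45:p[1]+45,p[0]-50:p[0]+50],(300,270),interpolation=2); b=cv2.copyMakeBorder(b,0,a.shape[0]-270,0,0,0)
cv2.imwrite("pics/k.png",np.hstack([a[:,:500],b])[:600,:800])
E
python3 f.py
```

```text
[-14.208  -1.021   1.318  -0.178   2.464   0.034   7.115] [0.392 0.462 0.404 0.031 0.018 0.042 0.001] 25.25 [498.406   7.32   95.65 ] [3.128 0.    1.485] 0.03595553576957404
```

View pics/k.png

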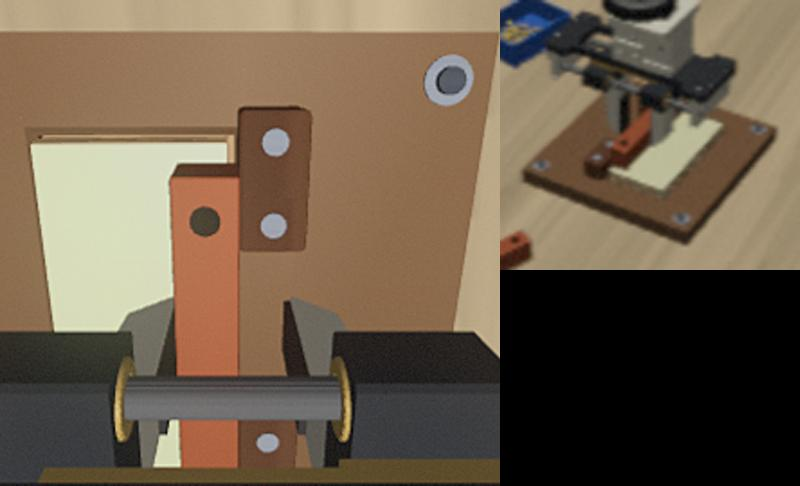

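The cleat lies flush along both fence lengths, with its edge at x≈239 beside both blocks. It is upright, and the push is a steady 14.2 N. I'll hold it there.

arm_command --series '[{"x":0,"y":0,"z":0,"rx":0,"ry":0,"rz":0},{"x":0,"y":0,"z":0,"rx":0,"ry":0,"rz":0},{"x":0,"y":0,"z":0,"rx":0,"ry":0,"rz":0},{"x":0,"y":0,"z":0,"rx":0,"ry":0,"rz":0},{"x":0,"y":0,"z":0,"rx":0,"ry":0,"rz":0},{"x":0,"y":0,"z":0,"rx":0,"ry":0,"rz":0},{"x":0,"y":0,"z":0,"rx":0,"ry":0,"rz":0},{"x":0,"y":0,"z":0,"rx":0,"ry":0,"rz":0},{"x":0,"y":0,"z":0,"rx":0,"ry":0,"rz":0},{"x":0,"y":0,"z":0,"rx":0,"ry":0,"rz":0},{"x":0,"y":0,"z":0,"rx":0,"ry":0,"rz":0},{"x":0,"y":0,"z":0,"rx":0,"ry":0,"rz":0},{"x":0,"y":0,"z":0,"rx":0,"ry":0,"rz":0},{"x":0,"y":0,"z":0,"rx":0,"ry":0,"rz":0},{"x":0,"y":0,"z":0,"rx":0,"ry":0,"rz":0},{"x":0,"y":0,"z":0,"rx":0,"ry":0,"rz":0},{"x":0,"y":0,"z":0,"rx":0,"ry":0,"rz":0},{"x":0,"y":0,"z":0,"rx":0,"ry":0,"rz":0},{"x":0,"y":0,"z":0,"rx":0,"ry":0,"rz":0},{"x":0,"y":0,"z":0,"rx":0,"ry":0,"rz":0}]'

```text
time: 27.35
tool_pos: [0.4984, 0.0073, 0.0956]
tool_rot: [3.128, 0.0, 1.485]
contact_force: [-14.8, -1.6, 1.6]
opening: 0.036
grip_force: 7.1
```

arm_command --series '[{"x":0,"y":0,"z":0,"rx":0,"ry":0,"rz":0},{"x":0,"y":0,"z":0,"rx":0,"ry":0,"rz":0},{"x":0,"y":0,"z":0,"rx":0,"ry":0,"rz":0},{"x":0,"y":0,"z":0,"rx":0,"ry":0,"rz":0},{"x":0,"y":0,"z":0,"rx":0,"ry":0,"rz":0},{"x":0,"y":0,"z":0,"rx":0,"ry":0,"rz":0},{"x":0,"y":0,"z":0,"rx":0,"ry":0,"rz":0},{"x":0,"y":0,"z":0,"rx":0,"ry":0,"rz":0},{"x":0,"y":0,"z":0,"rx":0,"ry":0,"rz":0},{"x":0,"y":0,"z":0,"rx":0,"ry":0,"rz":0},{"x":0,"y":0,"z":0,"rx":0,"ry":0,"rz":0},{"x":0,"y":0,"z":0,"rx":0,"ry":0,"rz":0},{"x":0,"y":0,"z":0,"rx":0,"ry":0,"rz":0},{"x":0,"y":0,"z":0,"rx":0,"ry":0,"rz":0},{"x":0,"y":0,"z":0,"rx":0,"ry":0,"rz":0},{"x":0,"y":0,"z":0,"rx":0,"ry":0,"rz":0},{"x":0,"y":0,"z":0,"rx":0,"ry":0,"rz":0},{"x":0,"y":0,"z":0,"rx":0,"ry":0,"rz":0},{"x":0,"y":0,"z":0,"rx":0,"ry":0,"rz":0},{"x":0,"y":0,"z":0,"rx":0,"ry":0,"rz":0}]'

```text
time: 29.35
tool_pos: [0.4984, 0.0073, 0.0957]
tool_rot: [3.128, 0.0, 1.485]
contact_force: [-14.3, -1.0, 1.1]
opening: 0.0359
grip_force: 7.1
```

```bash
python3 f.py; python3 -c "
from h import *
s=observe(); f=s['contact_force']; print(f)
if 10<np.hypot(f[0],f[1])<18: print(hand_in())"
```

```text
[-14.294  -1.146   1.036  -0.174   2.455   0.046   7.114] [0.373 0.395 0.564 0.026 0.017 0.021 0.   ] 29.75 [498.423   7.336  95.65 ] [3.128 0.    1.485] 0.03577409099431751
[-14.0573415   -0.93932244   1.43786079]
the job is handed in; nothing more can be done
None
```

The job is handed in at about 30 s: the base lies flat and released in the pocket, and the cleat sits on it about 0.5 mm off centre by measurement, held against both fence lengths with a steady push of about 14 N; I viewed 11 pictures, one over the limit of 10.

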